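# Open the die stand's hold-down arm and hold it up

### The job

The die under the blue coupler of the extruder's die stand is to be changed: turn the brass wing nut counter-clockwise (seen from above) until its wings lie along the arm, then pull the red latch paddle fully sideways against its spring, towards the side the wing nut is on, and lift the coupler off its ball. Finish while still holding the arm up in the gripper, the coupler at least 90 mm above its seat on the ball and still, the wing nut left open; do not let go and do not prop the arm on anything. Leave the jar, the bowl and the brass ring where they are.

Things in the scene. Friction and masses are not known exactly. Their poses are not given: they have to be found in the camera images.
- press: Fixed die stand, grey base 400 x 130 x 15 mm (x -80 to +320). Origin on the table under the ball, z up; +x runs along the arm from ball to rear hinge; +y is the wing nut's side, to which the latch is pulled. Place and yaw vary. Ball 35 mm across; under it a flat collar 44 x 52 mm, underside 66 mm up. All heights in this list are above the table, arm down.
- ball (a point): Centre of the fixed steel ball, 98 mm up; axes as press.
- pivot (a point): On the arm's hinge axis, 260 mm behind the ball (+x of press), 110 mm above the table; the hinge axis runs along the press's y.
- holddown: Hold-down arm: aluminium bar 44 mm wide, at its free end a blue coupler (72 x 68 mm, top 130 mm up) over the ball. Origin at pivot, x from coupler to hinge. About 0.7 kg in all (varies); swings up freely to 0.8 rad at most, falls back if let go. With the latch closed it cannot be lifted: the latch's nose hooks under the collar.
- cup (a point): Centre of the coupler's hollow; lies on the ball's centre when the arm is down, and rises with the arm.
- latch (a joint): Latch travel in m: 0 closed (start), to 0.024 pulled towards +y of the press. A spring shuts it: about 5 N to start it, 11 N at full travel; it springs back when let go. Its nose clears the collar from 0.014 on (pull at least 0.018 before lifting). The latch rides on the arm, so the arm can be lifted by its paddle.
- latch_grip (a point): Centre of the red latch paddle's grip, 166 mm up, on top of the coupler. Paddle 14 mm thick (along y of the press), 34 mm long (x), from 138 to 186 mm up, flat faces. Take it from above, closing along y; at least 25 mm free on both sides. The steel latch plate under it has its top at 138 mm. Axes as the arm's.
- nut (a joint): Angle of the captive wing nut in rad, counter-clockwise seen from above: 0 = wings across the arm (along y of the press), pi/2 = wings along the arm, stop at 1.65. Starts at 0 to 0.3. Stays where it is left (friction 0.12 N m). Until it is turned well towards pi/2 its steel tab blocks the latch's peg and the latch cannot be pulled.
- nut_grip (a point): Grip point of the brass wing nut, on its axis, 172 mm up, 90 mm from the ball towards the hinge and 40 mm to +y. The wings form one bar 12 mm thick, 50 mm long, from 154 to 188 mm up; its length is this point's y axis, its thickness the x axis. A 28 mm wide tab turns below it, top 146 mm up.
- jar: Bystander: green glass jar, 56 mm diameter, 95 mm high, origin at its underside.
- bowl: Bystander: white bowl, 120 mm across, 50 mm high, origin at its underside.
- die_ring: Bystander: brass ring, 52 mm outside, 18 mm high, lying flat, origin at its underside.

How it is judged (in metres and radians):
On the way, in this order (a step that is already met when the one before it is completed fails the run):
1. the wing nut is turned open, wings along the arm (within about 20 degrees) (value of joint nut above 1.2 rad), for 0.2 s.
2. the latch is pulled at least 16 mm while the coupler still sits on the ball (value of joint latch above 0.016 m and z of cup in the frame of ball below 0.012 m), for 0.1 s.
At the end, for the whole second after the job is handed in: The coupler's centre is at least 80 mm above the ball's centre and still (under 0.1 rad/s), the fingers bear on the arm, latch or nut with more than 1 N, no bystander touches the arm, the nut is still open (over 1.15 rad) and the jar, bowl and ring are within 30 mm of where they stood (z of cup in the frame of ball above 0.08 m and angular speed of holddown below 0.1 rad/s and contact force between the fingers and holddown above 1 N and value of joint nut above 1.15 rad and contact force between holddown and jar below 0.3 N and contact force between holddown and bowl below 0.3 N and contact force between holddown and die_ring below 0.3 N and distance of each of jar, bowl, die_ring from where it was at the start of the episode below 0.03 m); the arm keeps its last pose, push and grip.
It fails at once if the jar is shifted by more than 30 mm or tipped (distance of jar from where it was at the start of the episode above 0.03 m or angle between jar's own z axis and vertical above 0.5 rad).
It fails at once if the bowl is shifted by more than 30 mm or tipped (distance of bowl from where it was at the start of the episode above 0.03 m or angle between bowl's own z axis and vertical above 0.5 rad).
It fails at once if the die_ring is shifted by more than 30 mm or tipped (distance of die_ring from where it was at the start of the episode above 0.03 m or angle between die_ring's own z axis and vertical above 0.5 rad).
It also fails if it takes over 45 s, if anything falls off the work surface, if the arm or the gripper's body presses on something with over 40 N, if the wrist force passes 120 N, or if a joint passes its speed limit or range.

### The arm

A 6-joint arm with a two-finger parallel gripper is mounted at the origin on the work surface. World frame = base frame: x ahead of the robot, y to its left, z up, the work surface at z = 0. Lengths are in mm, angles in rad, forces in N, time in s.
With the tool pointing down it reaches from about 275 to 725 mm from the base axis. Payload 15.9 kg.
Tool frame: the origin (TCP) lies between the finger pads; the fingertips stand 8 mm ahead of it and the grasp point (between the pads) lies 11 mm behind it (robot.tcp_to_tips is the distance from the TCP to the fingertips, in mm); z points along the fingers, y is the direction in which the jaws open and shut (so a half turn about z gives the same grasp; the last joint's range is limited). The gripper opens to 85 mm and grips with 20 to 120 N. Pads are 22 mm wide; open, the fingers measure 114 mm over their backs; the gripper's body (76 mm by 85 mm) begins 54 mm behind the grasp point. The pads swing forward as they close: fully open they stand 13 mm farther back than shut.
Start: joints at [-1.262, 0.213, -0.034, 1.323, 0, 1.571], TCP at [151.952, -476.336, 239.306] pointing down, gripper open.
Joint ranges: [-2.98, 2.98], [-0.74, 1.72], [-1.14, 1.35], [-2.1, 2.04], [-1.57, 1.44], [-3.14, 3.14]. Speed limits (rad/s): [1.89, 1.89, 2.39, 2.57, 3.14, 3.14].

### API

Orientations are given as a unit quaternion [w, x, y, z].
In Python, from bench import status, camera, ticket, robot gives the robot as it stands.
- The arm moves only by the tool drive_tool, never from a script. Its argument "plan" is a list of rows, each an object of numbers: "x", "y", "z": the shift along the tool's x, y, z in mm; "wx", "wy", "wz": the turn, a rotation vector about the tool's x, y, z in degrees; "grip": the opening in per cent of the stroke, from 0 (shut) to 100 (fully open). A call has 1 to 5 rows; each row shifts and turns the commanded pose from where the row before left it, along the tool's axes as they then stand; what a row does not reach is not made up. A row lasts 1/12 s, in which the tool goes at most 41.7 mm and 7.16 degrees, less where a joint would pass 70% of its speed; a pose out of reach is approached as far as the arm can. A call with a gripper value outside its range is refused whole. The fingers move at their own pace and stop on an object; "newtons" is the grip in N (left out, the last holds). Time passes only in rows, so rows that do not move let the fingers close. It gives the time, the measured TCP pose, the force and the opening at its end, in the units of the state.
- status.observe(): the state, without advancing time (a new reading comes with each control period).
- camera(name): name is "scene" or "top" or "wrist"; returns a dict with "color" (400x640x3 uint8, red, green, blue), "z_map" (400x640 float32, mm along the optical axis (not along the pixel's ray), 0 where there is no reading), "intrinsics" (3x3 intrinsics, pixels), "rvec" (rotation vector, rad) and "tvec" (3), from world to camera coordinates, as OpenCV has them; the wrist camera has in their place "hand_eye" (4x4, takes a point from camera to tool coordinates, whose origin is the TCP and whose axes are the flange's). Camera axes: x right, y down, z forward; pixel columns grow to the right and rows downward; lengths in mm; the calibration is good to about 2 mm. The wrist camera is an equidistant fisheye: a pixel r from the principal point sees the ray r / f radians off the axis. A picture is of the moment at which its call begins: read the wrist's pose just before it.
- ticket.finish_job(): hands the job in, once; it reports no verdict.
The state is a dict: "time_s": time; "qpos": joint angles; "joint_vel": joint speeds; "joint_efforts": joint torques, N m; "tcp_pos": TCP position; "ee_rot": TCP orientation; "wrist_force": force on the tool from outside, world axes, zero at the start; "wrist_torque": the same for the moment, N m; "opening": finger opening in mm.
Only numpy, scipy, OpenCV 4.12 (cv2) and the standard library are available. Lean on these libraries where they do the work, as an engineer would, in place of code of your own. Each camera call takes 0.05 s, during which the arm holds its last target.

## Working session

There is one attempt and no reset: what is moved stays moved. The work goes in short steps, Python scripts to look and compute and a tool call to move; the robot and the scene stay as the last step left them, time stands still between calls to the robot, and variables do not carry over. Pictures are saved under pics/ and viewed, and the job is handed in when it is done.

Besides the shell and the picture viewer there is one more tool, called after "Emit:" as a command line: name --argument value ..., lists and objects as JSON in quotes. drive_tool: Moves the arm, as the interface text tells. Its arguments: {"type":"object","properties":{"plan":{"type":"array","items":{"type":"object","properties":{"x":{"type":"number"},"y":{"type":"number"},"z":{"type":"number"},"wx":{"type":"number"},"wy":{"type":"number"},"wz":{"type":"number"},"grip":{"type":"number"}}}},"newtons":{"type":"number"}},"required":["plan"]}

```bash
mkdir -p pics; ls
python3 - <<'E'
from bench import status,camera,robot
import cv2
s=status.observe();print(s)
print([a for a in dir(robot) if a[0]!='_'])
for n in("scene","top"):
    c=camera(n);cv2.imwrite(f"pics/{n}0.png",c["color"][:,:,::-1]);print(n,c["intrinsics"],c["rvec"],c["tvec"])
E
```

```text
pics
{'time_s': 0.0, 'qpos': array([-1.26201859e+00,  2.13355625e-01, -3.50364072e-02,  1.32349951e+00,
       -2.05310991e-06,  1.57079217e+00]), 'joint_vel': array([ 0.00189778, -0.00039314, -0.00017464,  0.00133918,  0.00162326,
       -0.00116705]), 'joint_efforts': array([-4.42901619e-04, -6.86165643e+01,  4.87112546e+01,  1.75494858e-02,
       -1.70149241e-05, -1.46992289e-05]), 'tcp_pos': array([ 151.84891026, -476.04678467,  238.82542647]), 'ee_rot': array([-5.40934837e-04,  9.88105225e-01,  1.53778299e-01, -8.52220135e-05]), 'wrist_force': array([1.56495197, 0.10704577, 0.91660261]), 'wrist_torque': array([ 0.00839918, -0.06866797, -0.07247671]), 'opening': 85.17185458332494}
['PlanningError', 'tcp_to_tips']
scene [[415.53195645   0.         321.71622342]
 [  0.         415.53195645 194.08753886]
 [  0.           0.           1.        ]] [ 0.72441514  2.71465691 -0.96706345] [ 542.5286659  -166.06149597 1099.89877801]
top [[405.3608041    0.         323.90930144]
 [  0.         405.3608041  199.11055501]
 [  0.           0.           1.        ]] [ 2.16063482 -2.15522048  0.1687363 ] [ -34.00847046  643.37156864 1005.20642652]
```

View pics/scene0.png

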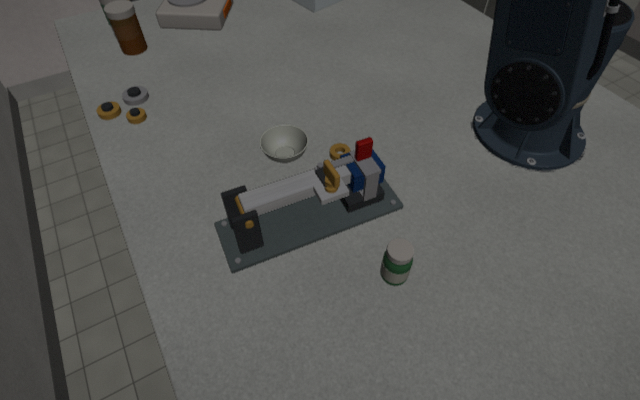

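View pics/top0.png

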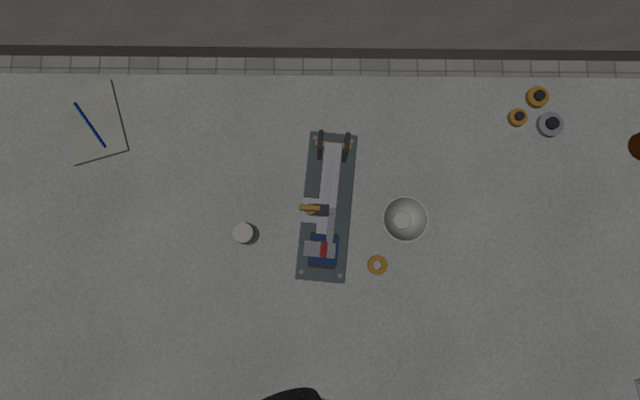

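The top view shows the stand pointing away from the robot. The red paddle is at (323,249), the nut at (314,209), the jar at (245,233), the bowl at (405,218) and the ring at (377,265). Next I'll measure them.

```bash
cat > h.py <<'E'
import numpy as np,cv2
from bench import status,camera
def RT(c): return cv2.Rodrigues(np.array(c["rvec"],float))[0],np.array(c["tvec"],float).ravel()
def pts(c):
    """world points of every pixel from z_map"""
    K=c["intrinsics"];R,t=RT(c);z=c["z_map"]
    v,u=np.mgrid[:z.shape[0],:z.shape[1]]
    P=np.stack([(u-K[0,2])/K[0,0]*z,(v-K[1,2])/K[1,1]*z,z],-1)
    return (P-t)@R
def hsv(c): return cv2.cvtColor(c["color"],cv2.COLOR_RGB2HSV)
def ray(c,u,v,h):
    K=c["intrinsics"];R,t=RT(c)
    d=R.T@np.array([(u-K[0,2])/K[0,0],(v-K[1,2])/K[1,1],1]);o=-R.T@t
    return o+d*(h-o[2])/d[2]
E
python3 - <<'E'
from h import *
for n in("top","scene"):
    c=camera(n);W=pts(c);H=hsv(c);ok=c["z_map"]>0
    h,s,v=H[...,0],H[...,1],H[...,2]
    near=ok&(np.hypot(W[...,0]-530,W[...,1])<350)&(W[...,0]>200)
    M={"red":((h<6)|(h>174))&(s>150)&(v>60)&near&(W[...,2]>140),
       "brass":(h>8)&(h<28)&(s>90)&near,
       "blue":(h>100)&(h<125)&(s>150)&near}
    for k,m in M.items():
        N,L,st,ce=cv2.connectedComponentsWithStats(m.astype(np.uint8))
        for i in range(1,N):
            if st[i,4]<15: continue
            P=W[L==i]; top=P[P[:,2]>np.percentile(P[:,2],90)-8]
            rect=cv2.minAreaRect(top[:,:2].astype(np.float32))
            print(n,k,st[i],ce[i].round(1),"top z",np.percentile(P[:,2],[5,50,95]).round(),"mean",top.mean(0).round(1),"rect",np.round(rect[0],1),np.round(rect[1],1),round(rect[2],1))
    if n=="top":
        base=near&(h>75)&(h<120)&(s>20)&(s<150)&(W[...,2]>6)&(W[...,2]<24)
        m=cv2.morphologyEx(base.astype(np.uint8),cv2.MORPH_OPEN,np.ones((3,3)))
        P=W[m>0]
        r=cv2.minAreaRect(P[:,:2].astype(np.float32)); print("base",r,P[:,2].mean())
        arm=ok&near&(W[...,2]>100)&(s<40)
        for nm,(u,v_) in {"jar":(245,233),"bowl":(405,218),"ring":(377,265)}.items():
            q=W[v_-14:v_+15,u-14:u+15].reshape(-1,3);q=q[q[:,2]>8]; print(nm,q.mean(0).round(),q.max(0).round(),q.min(0).round())
E
```

```text
top red [321 242   6  15  68] [323.3 248.9] top z [183. 186. 188.] mean [513.1 -28.7 185.5] rect [512.9 -28.5] [10.7 30.4] 83.4
top brass [315 140   3   6  15] [316.1 142.3] top z [113. 115. 128.] mean [770.7 -14.  128. ] rect [770.7 -14. ] [7.9 0. ] 0.2
top brass [299 203  22  12 156] [309.8 208. ] top z [149. 186. 189.] mean [604.9   2.3 186.6] rect [604.9   2.3] [11.8 47. ] 0.0
top brass [368 255  19  20 226] [377.  264.7] top z [14. 17. 21.] mean [ 475.2 -171.3   17.4] rect [ 474.5 -171.6] [48.2 46.4] 89.6
base ((631.9016723632812, -40.913902282714844), (125.32278442382812, 393.8279113769531), 84.30867004394531) 14.501403488821163
jar [552. 161.  87.] [ 580.  192. 1085.] [499. -14.  10.]
bowl [ 600. -252.   23.] [ 635.  -14. 1085.] [ 499. -285.    8.]
ring [ 474. -169.   30.] [ 499.  -14. 1085.] [ 449. -196.    8.]
scene red [357 138  16  23 270] [364.5 148.4] top z [146. 171. 187.] mean [513.7 -25.4 184.6] rect [513.4 -27. ] [12.9 30.6] 82.5
scene brass [330 143  20  17 208] [338.1 150.2] top z [ 8. 18. 20.] mean [ 477.7 -175.    17.6] rect [ 476.8 -175.3] [51.8 40.8] 12.9
scene brass [323 160  17  33 385] [330.6 177.1] top z [136. 173. 189.] mean [608.5   6.7 186.8] rect [607.4   3.8] [49.6 11.6] 86.1
scene brass [234 195  11  20  83] [238.8 205. ] top z [112. 117. 127.] mean [775.  -57.8 118.1] rect [776.1 -52.7] [57.3  7.2] 83.7
scene brass [245 220   9   9  71] [248.9 224. ] top z [102. 114. 119.] mean [775.8 -11.2 115.7] rect [775.6 -11.8] [ 8.2 15.6] 82.3
scene blue [372 151  13  32 125] [379.2 165.9] top z [ 91. 130. 132.] mean [485.  -11.6 130.1] rect [484.2 -15.5] [49.8 10.3] 81.9
scene blue [347 162  18  30 309] [355.7 177.5] top z [ 89. 122. 132.] mean [541.1 -12.8 129.9] rect [541.5 -15.8] [40.4 20.5] 87.7
```

Emit:
drive_tool --plan '[{"x":29,"y":-16,"grip":100},{"x":29,"y":-16},{"x":29,"y":-16},{"x":29,"y":-16},{"x":29,"y":-16}]' --newtons 60

```text
validation failed for argument at $.pl...
```

```bash
python3 -c "
from bench import status
s=status.observe();print(s['tcp_pos'],s['qpos'],s['ee_rot'])"
```

```text
[ 151.8805786  -476.16693359  239.01782407] [-1.26202510e+00  2.13189479e-01 -3.47608537e-02  1.32351921e+00
 -1.20887889e-05  1.57082366e+00] [-3.31675795e-04  9.88108239e-01  1.53759537e-01 -5.77385244e-05]
```

Emit:
drive_tool --plan '[{"x":29,"y":-16,"z":0,"wx":0,"wy":0,"wz":0,"grip":100},{"x":29,"y":-16,"z":0,"wx":0,"wy":0,"wz":0,"grip":100},{"x":29,"y":-16,"z":0,"wx":0,"wy":0,"wz":0,"grip":100},{"x":29,"y":-16,"z":0,"wx":0,"wy":0,"wz":0,"grip":100},{"x":29,"y":-16,"z":0,"wx":0,"wy":0,"wz":0,"grip":100}]' --newtons 60

```text
time_s: 0.62
tcp_pos: [266.4, -354.7, 239.2]
ee_rot: [-0.0, 0.988, 0.154, -0.0]
wrist_force: [0.9, -1.2, 0.3]
opening: 85.5
```

```bash
python3 -c "
from bench import status
s=status.observe();print(s['tcp_pos'],s['qpos'],s['ee_rot'])"
```

```text
[ 266.42790729 -354.74931749  239.22448249] [-9.26643365e-01  9.72997334e-02 -1.72058956e-01  1.30156243e+00
  1.14972025e-05  1.90662288e+00] [-5.77582175e-05  9.88140368e-01  1.53553279e-01 -2.42915947e-05]
```

```bash
cat >> h.py <<'E'
def rows(tx,ty,tz,yaw,n):
    """rounded tool-frame shifts for n rows from here to the target, tool staying vertical"""
    s=status.observe();q=s['ee_rot'];p=s['tcp_pos']
    y0=2*np.degrees(np.arctan2(q[2],q[1]));dy=(yaw-y0+180)%360-180
    d=(np.array([tx,ty,tz])-p)/n
    print("at",p.round(1),"yaw",round(y0,1),"q",q.round(3),"j",s['qpos'].round(2),"t",s['time_s'])
    for i in range(n):
        a=np.radians(y0+dy*i/n);print("x %.1f y %.1f z %.1f wz %.1f"%(d[0]*np.cos(a)+d[1]*np.sin(a),d[0]*np.sin(a)-d[1]*np.cos(a),-d[2],-dy/n))
E
python3 -c "
from h import *
rows(606,2.5,240,89,11)"
```

```text
at [ 266.4 -354.7  239.2] yaw 17.7 q [-0.     0.988  0.154 -0.   ] j [-0.93  0.1  -0.17  1.3   0.    1.91] t 0.6167
x 39.3 y -21.6 z -0.1 wz -6.5
x 41.5 y -17.0 z -0.1 wz -6.5
x 43.1 y -12.2 z -0.1 wz -6.5
x 44.2 y -7.3 z -0.1 wz -6.5
x 44.8 y -2.2 z -0.1 wz -6.5
x 44.7 y 2.8 z -0.1 wz -6.5
x 44.1 y 7.9 z -0.1 wz -6.5
x 42.9 y 12.8 z -0.1 wz -6.5
x 41.2 y 17.6 z -0.1 wz -6.5
x 39.0 y 22.1 z -0.1 wz -6.5
x 36.2 y 26.4 z -0.1 wz -6.5
```

Emit:
drive_tool --plan '[{"x":29,"y":-16,"z":0,"wx":0,"wy":0,"wz":-5,"grip":100},{"x":30,"y":-13,"z":0,"wx":0,"wy":0,"wz":-5,"grip":100},{"x":31,"y":-10,"z":0,"wx":0,"wy":0,"wz":-5,"grip":100},{"x":32,"y":-8,"z":0,"wx":0,"wy":0,"wz":-5,"grip":100},{"x":32,"y":-5,"z":0,"wx":0,"wy":0,"wz":-5,"grip":100}]'

```text
time_s: 1.03
tcp_pos: [379.7, -236.2, 239.3]
ee_rot: [0.0, 0.931, 0.366, 0.0]
wrist_force: [0.1, -1.6, 0.4]
opening: 85.6
```

```bash
python3 -c "
from h import *
rows(606,2.5,240,89,10)"
```

```text
at [ 379.7 -236.2  239.3] yaw 42.9 q [0.    0.931 0.366 0.   ] j [-0.56  0.1  -0.16  1.3  -0.    1.84] t 1.0333
x 32.8 y -2.1 z -0.1 wz -4.6
x 32.9 y 0.6 z -0.1 wz -4.6
x 32.7 y 3.2 z -0.1 wz -4.6
x 32.4 y 5.8 z -0.1 wz -4.6
x 31.8 y 8.4 z -0.1 wz -4.6
x 31.0 y 10.9 z -0.1 wz -4.6
x 30.0 y 13.4 z -0.1 wz -4.6
x 28.9 y 15.8 z -0.1 wz -4.6
x 27.5 y 18.0 z -0.1 wz -4.6
x 26.0 y 20.2 z -0.1 wz -4.6
```

Emit:
drive_tool --plan '[{"x":33,"y":-2,"z":0,"wx":0,"wy":0,"wz":-4.6,"grip":100},{"x":33,"y":0.5,"z":0,"wx":0,"wy":0,"wz":-4.6,"grip":100},{"x":33,"y":3,"z":0,"wx":0,"wy":0,"wz":-4.6,"grip":100},{"x":32,"y":6,"z":0,"wx":0,"wy":0,"wz":-4.6,"grip":100},{"x":32,"y":8.5,"z":0,"wx":0,"wy":0,"wz":-4.6,"grip":100}]'

```text
time_s: 1.45
tcp_pos: [493.7, -117.0, 239.2]
ee_rot: [0.0, 0.839, 0.544, -0.0]
wrist_force: [0.9, -0.4, 0.1]
opening: 85.7
```

Emit:
drive_tool --plan '[{"x":31,"y":11,"z":0,"wx":0,"wy":0,"wz":-4.6,"grip":100},{"x":30,"y":13.5,"z":0,"wx":0,"wy":0,"wz":-4.6,"grip":100},{"x":29,"y":16,"z":0,"wx":0,"wy":0,"wz":-4.6,"grip":100},{"x":27.5,"y":18,"z":0,"wx":0,"wy":0,"wz":-4.6,"grip":100},{"x":26,"y":20,"z":0,"wx":0,"wy":0,"wz":-4.6,"grip":100}]'

```text
time_s: 1.87
tcp_pos: [607.5, 1.8, 239.1]
ee_rot: [-0.0, 0.714, 0.7, -0.0]
wrist_force: [0.8, -0.0, 0.8]
opening: 85.3
```

```bash
python3 -c "
from h import *
rows(606,2.5,240,89,1)
s=status.observe()
c=camera('wrist');cv2.imwrite('pics/w1.png',c['color'][:,:,::-1]);print(c['intrinsics'],c['hand_eye'])
p=s['tcp_pos'];
from scipy.spatial.transform import Rotation as Ro
q=s['ee_rot'];R=Ro.from_quat([q[1],q[2],q[3],q[0]]).as_matrix()
K=c['intrinsics'];z=c['z_map'];v,u=np.mgrid[:400,:640]
dx=(u-K[0,2])/K[0,0];dy=(v-K[1,2])/K[1,1];r=np.hypot(dx,dy)+1e-9
d=np.stack([dx/r*np.tan(r),dy/r*np.tan(r),np.ones_like(r)],-1)*z[...,None]
E=np.array(c['hand_eye']);W=(d@E[:3,:3].T+E[:3,3])@R.T+p
H=hsv(c);h,s_,vv=[H[...,i] for i in range(3)]
m=(h>8)&(h<28)&(s_>90)&(z>0)&(W[...,2]>180)&(W[...,2]<195)&(r<1.2)
N,L,st,ce=cv2.connectedComponentsWithStats(m.astype(np.uint8))
for i in range(1,N):
  if st[i,4]>40:
    P=W[L==i];print(st[i],P.mean(0).round(1),cv2.minAreaRect(P[:,:2].astype(np.float32)))
"
```

```text
at [607.5   1.8 239.1] yaw 88.9 q [-0.     0.714  0.7   -0.   ] j [0.   0.44 0.29 1.41 0.   1.59] t 1.8667
x 0.7 y -1.6 z -0.9 wz -0.1
[[309.70691629   0.         311.52765018]
 [  0.         309.70691629 200.93486026]
 [  0.           0.           1.        ]] [[ 3.16396589e-04 -9.49411172e-01 -3.14035548e-01  8.07591083e+01]
 [ 9.99999950e-01  2.94851115e-04  1.16106695e-04  2.61169513e-01]
 [-1.76392618e-05 -3.14035569e-01  9.49411218e-01 -1.34598692e+02]
 [ 0.00000000e+00  0.00000000e+00  0.00000000e+00  1.00000000e+00]]
[ 300  188   20   71 1216] [606.1   5.9 187.1] ((606.0270385742188, 3.7354087829589844), (48.78514099121094, 12.107871055603027), 86.04617309570312)
```

Emit:
drive_tool --plan '[{"x":1.5,"y":-1.5,"z":10,"wx":0,"wy":0,"wz":3,"grip":100},{"x":0,"y":0,"z":20,"wx":0,"wy":0,"wz":0,"grip":100},{"x":0,"y":0,"z":20,"wx":0,"wy":0,"wz":0,"grip":100},{"x":0,"y":0,"z":16,"wx":0,"wy":0,"wz":0,"grip":100},{"x":0,"y":0,"z":10,"wx":0,"wy":0,"wz":0,"grip":100}]'

```text
time_s: 2.33
tcp_pos: [604.4, 1.9, 161.3]
ee_rot: [-0.001, 0.733, 0.68, -0.001]
wrist_force: [-0.2, -0.4, -0.7]
opening: 85.3
```

View pics/w1.png

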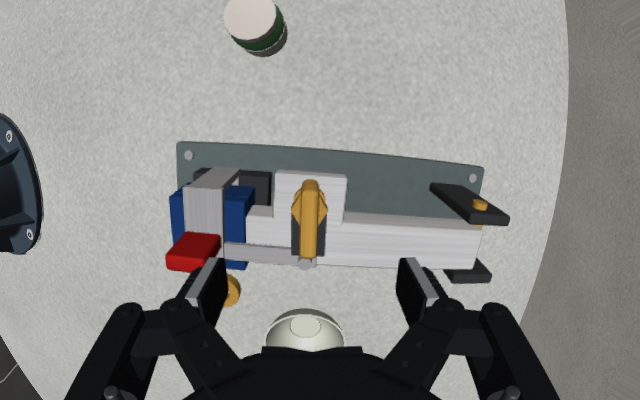

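The wrist view shows the nut bar upright at (308,220), centred between the fingers, with the paddle at (193,250) clear of them. I'll correct by 1.5 mm and close.

Emit:
drive_tool --plan '[{"x":1.5,"y":1.5,"z":-2,"wx":0,"wy":0,"wz":0,"grip":60},{"x":0,"y":0,"z":0,"wx":0,"wy":0,"wz":0,"grip":20},{"x":0,"y":0,"z":0,"wx":0,"wy":0,"wz":0,"grip":0},{"x":0,"y":0,"z":0,"wx":0,"wy":0,"wz":0,"grip":0},{"x":0,"y":0,"z":0,"wx":0,"wy":0,"wz":0,"grip":0}]' --newtons 40

```text
time_s: 2.75
tcp_pos: [607.3, 3.2, 166.2]
ee_rot: [0.0, 0.733, 0.68, 0.001]
wrist_force: [-0.1, 0.5, 1.0]
opening: 25.6
```

Emit:
drive_tool --plan '[{"x":0,"y":0,"z":0,"wx":0,"wy":0,"wz":0,"grip":0},{"x":0,"y":0,"z":0,"wx":0,"wy":0,"wz":0,"grip":0},{"x":0,"y":0,"z":0,"wx":0,"wy":0,"wz":0,"grip":0}]'

```text
time_s: 3.0
tcp_pos: [606.0, 3.4, 166.1]
ee_rot: [-0.0, 0.733, 0.68, -0.0]
wrist_force: [-11.2, 1.0, 11.8]
opening: 11.3
```

Emit:
drive_tool --plan '[{"x":0,"y":0,"z":0,"wx":0,"wy":0,"wz":-5,"grip":0},{"x":0,"y":0,"z":0,"wx":0,"wy":0,"wz":-5,"grip":0},{"x":0,"y":0,"z":0,"wx":0,"wy":0,"wz":-5,"grip":0},{"x":0,"y":0,"z":0,"wx":0,"wy":0,"wz":-5,"grip":0},{"x":0,"y":0,"z":0,"wx":0,"wy":0,"wz":-5,"grip":0}]'

```text
time_s: 3.42
tcp_pos: [605.8, 3.4, 166.1]
ee_rot: [-0.001, 0.567, 0.824, -0.0]
wrist_force: [-11.8, 1.5, 13.5]
opening: 11.7
```

Emit:
drive_tool --plan '[{"x":0,"y":0,"z":0,"wx":0,"wy":0,"wz":-6,"grip":0},{"x":0,"y":0,"z":0,"wx":0,"wy":0,"wz":-6,"grip":0},{"x":0,"y":0,"z":0,"wx":0,"wy":0,"wz":-6,"grip":0},{"x":0,"y":0,"z":0,"wx":0,"wy":0,"wz":-6,"grip":0},{"x":0,"y":0,"z":0,"wx":0,"wy":0,"wz":-6,"grip":0}]'

```text
time_s: 3.83
tcp_pos: [605.6, 3.3, 166.1]
ee_rot: [-0.001, 0.334, 0.943, -0.0]
wrist_force: [-13.8, 0.8, 14.5]
opening: 11.5
```

Emit:
drive_tool --plan '[{"x":0,"y":0,"z":0,"wx":0,"wy":0,"wz":-6,"grip":0},{"x":0,"y":0,"z":0,"wx":0,"wy":0,"wz":-6,"grip":0},{"x":0,"y":0,"z":0,"wx":0,"wy":0,"wz":-6,"grip":0},{"x":0,"y":0,"z":0,"wx":0,"wy":0,"wz":-6,"grip":0},{"x":0,"y":0,"z":0,"wx":0,"wy":0,"wz":-6,"grip":0}]'

```text
time_s: 4.25
tcp_pos: [605.6, 3.1, 166.1]
ee_rot: [-0.001, 0.079, 0.997, -0.0]
wrist_force: [-14.6, 0.3, 14.2]
opening: 11.5
```

Emit:
drive_tool --plan '[{"x":0,"y":0,"z":0,"wx":0,"wy":0,"wz":-2,"grip":0},{"x":0,"y":0,"z":0,"wx":0,"wy":0,"wz":0,"grip":0},{"x":0,"y":0,"z":0,"wx":0,"wy":0,"wz":0,"grip":0}]'

```text
time_s: 4.5
tcp_pos: [605.6, 3.1, 166.1]
ee_rot: [-0.001, 0.064, 0.998, -0.0]
wrist_force: [-14.2, -1.2, 13.4]
opening: 11.5
```

```bash
python3 -c "
from h import *
rows(606,3,166,172,1);print(status.observe()['wrist_torque'],status.observe()['wrist_force'])
c=camera('scene');cv2.imwrite('pics/s1.png',cv2.resize(c['color'][80:280,200:440,::-1],None,fx=3,fy=3))
"
```

```text
at [605.6   3.1 166.1] yaw 172.7 q [-0.001  0.064  0.998 -0.   ] j [ 0.01  0.45  0.12  1.24 -0.    0.13] t 4.5
x -0.4 y -0.0 z 0.1 wz 0.7
[-0.09489871  2.97448062  0.10472632] [-14.22971228  -1.15174847  13.40998143]
```

View pics/s1.png

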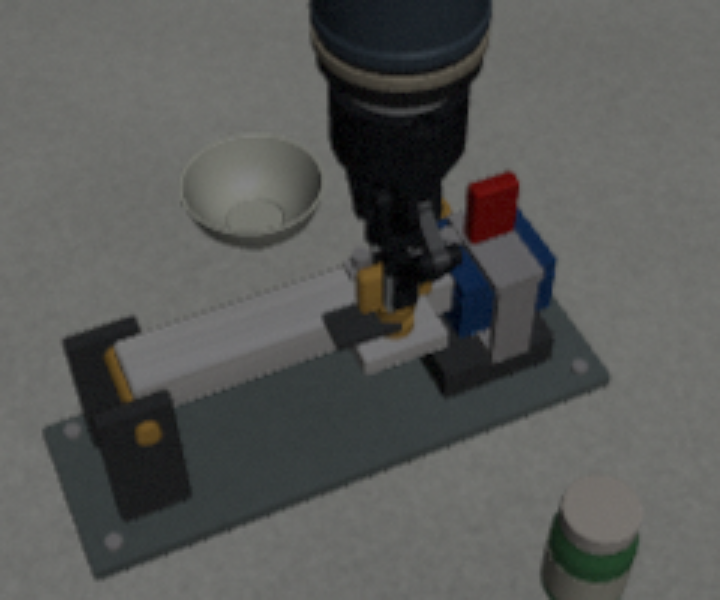

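The wings now lie along the arm. I'll release, lift and move to the paddle.

Emit:
drive_tool --plan '[{"x":0,"y":0,"z":0,"wx":0,"wy":0,"wz":0,"grip":60},{"x":0,"y":0,"z":0,"wx":0,"wy":0,"wz":0,"grip":60},{"x":0,"y":0,"z":0,"wx":0,"wy":0,"wz":0,"grip":60},{"x":0,"y":0,"z":-15,"wx":0,"wy":0,"wz":0,"grip":60},{"x":0,"y":0,"z":-30,"wx":0,"wy":0,"wz":0,"grip":60}]'

```text
time_s: 4.97
tcp_pos: [605.4, 3.2, 207.8]
ee_rot: [-0.003, 0.064, 0.998, -0.0]
wrist_force: [0.4, 0.2, -0.9]
opening: 51.1
```

Emit:
drive_tool --plan '[{"x":0,"y":0,"z":-20,"wx":0,"wy":0,"wz":0,"grip":60},{"x":0,"y":0,"z":0,"wx":0,"wy":0,"wz":0,"grip":60}]'

```text
time_s: 5.13
tcp_pos: [608.5, 3.3, 234.6]
ee_rot: [0.003, 0.064, 0.998, 0.0]
wrist_force: [0.4, 0.1, 0.7]
opening: 51.2
```

```bash
python3 -c "
from h import *
rows(513,-28.3,232,174,4)
for n in('top','scene'):
    c=camera(n);W=pts(c);H=hsv(c);h,s,v=[H[...,i] for i in range(3)]
    m=(h>8)&(h<28)&(s>90)&(W[...,2]>178)&(W[...,2]<195)&(abs(W[...,0]-606)<60)&(abs(W[...,1])<60)
    P=W[m]
    if len(P)>5: print(n,len(P),P.mean(0).round(1),cv2.minAreaRect(P[:,:2].astype(np.float32)))
    m=((h<6)|(h>174))&(s>150)&(v>60)&(abs(W[...,0]-513)<60)&(abs(W[...,1]+28)<60)&(W[...,2]>178)
    P=W[m]
    if len(P)>5: print(n,len(P),P.mean(0).round(1),cv2.minAreaRect(P[:,:2].astype(np.float32)))
"
```

```text
at [608.5   3.3 234.6] yaw 172.7 q [0.003 0.064 0.998 0.   ] j [0.01 0.44 0.27 1.39 0.   0.13] t 5.1333
x 22.7 y -10.9 z 0.6 wz -0.3
x 22.7 y -10.7 z 0.6 wz -0.3
x 22.8 y -10.6 z 0.6 wz -0.3
x 22.9 y -10.5 z 0.6 wz -0.3
scene 179 [608.9   5.6 185.5] ((607.422607421875, 4.273754596710205), (12.510530471801758, 48.186763763427734), 81.36992645263672)
scene 110 [514.1 -25.4 184.5] ((513.366943359375, -27.382383346557617), (13.586971282958984, 31.805484771728516), 83.82368469238281)
```

Emit:
drive_tool --plan '[{"x":23,"y":-10.7,"z":0,"wx":0,"wy":0,"wz":-0.3,"grip":60},{"x":23,"y":-10.7,"z":0,"wx":0,"wy":0,"wz":-0.3,"grip":60},{"x":23,"y":-10.7,"z":0,"wx":0,"wy":0,"wz":-0.3,"grip":60},{"x":23,"y":-10.7,"z":0,"wx":0,"wy":0,"wz":-0.3,"grip":60},{"x":0,"y":0,"z":0,"wx":0,"wy":0,"wz":0,"grip":60}]'

```text
time_s: 5.65
tcp_pos: [506.7, -29.2, 229.6]
ee_rot: [-0.001, 0.054, 0.999, -0.0]
wrist_force: [-1.4, 0.1, 0.1]
opening: 51.3
```

```bash
python3 -c "
from h import *
rows(513,-28.3,156,174,4)
s=status.observe()
c=camera('wrist');cv2.imwrite('pics/w2.png',c['color'][:,:,::-1])
"
```

```text
at [506.7 -29.2 229.6] yaw 173.9 q [-0.001  0.054  0.999 -0.   ] j [-0.06  0.23 -0.03  1.31 -0.    0.05] t 5.65
x -1.6 y 0.4 z 18.4 wz -0.0
x -1.6 y 0.4 z 18.4 wz -0.0
x -1.6 y 0.4 z 18.4 wz -0.0
x -1.6 y 0.4 z 18.4 wz -0.0
```

View pics/w2.png

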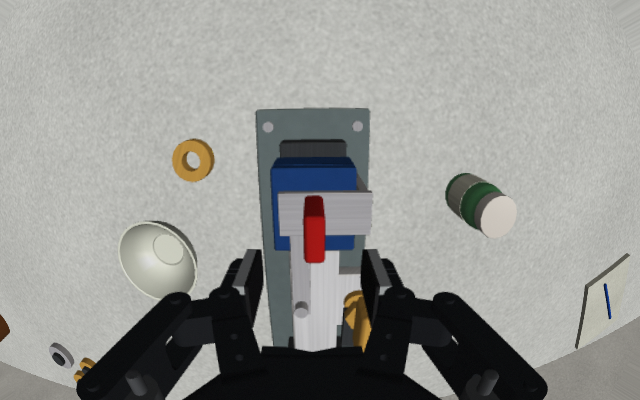

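The wrist view shows the paddle at (314,230), centred between the fingers at (248,275) and (373,275). Nothing else is near them, so I'll descend and grip.

Emit:
drive_tool --plan '[{"x":-3,"y":0.5,"z":18,"wx":0,"wy":0,"wz":0,"grip":60},{"x":-2,"y":0,"z":20,"wx":0,"wy":0,"wz":0,"grip":60},{"x":0,"y":0,"z":20,"wx":0,"wy":0,"wz":0,"grip":60},{"x":0,"y":0,"z":16,"wx":0,"wy":0,"wz":0,"grip":60},{"x":0,"y":0,"z":0,"wx":0,"wy":0,"wz":0,"grip":60}]'

```text
time_s: 6.12
tcp_pos: [514.0, -28.0, 152.6]
ee_rot: [-0.003, 0.053, 0.999, 0.0]
wrist_force: [-1.4, 0.5, -0.6]
opening: 51.1
```

Emit:
drive_tool --plan '[{"x":0,"y":0,"z":0,"wx":0,"wy":0,"wz":0,"grip":60}]'

```text
time_s: 6.2
tcp_pos: [515.1, -28.1, 155.5]
ee_rot: [-0.001, 0.053, 0.999, 0.0]
wrist_force: [-0.2, 0.2, 0.0]
opening: 51.1
```

Emit:
drive_tool --plan '[{"x":0,"y":0,"z":0,"wx":0,"wy":0,"wz":0,"grip":25},{"x":0,"y":0,"z":0,"wx":0,"wy":0,"wz":0,"grip":10},{"x":0,"y":0,"z":0,"wx":0,"wy":0,"wz":0,"grip":0},{"x":0,"y":0,"z":0,"wx":0,"wy":0,"wz":0,"grip":0},{"x":0,"y":0,"z":0,"wx":0,"wy":0,"wz":0,"grip":0}]' --newtons 80

```text
time_s: 6.62
tcp_pos: [516.0, -28.6, 157.3]
ee_rot: [0.001, 0.053, 0.999, -0.0]
wrist_force: [-1.0, -2.3, 5.7]
opening: 13.4
```

Emit:
drive_tool --plan '[{"x":0,"y":0,"z":0,"wx":0,"wy":0,"wz":0,"grip":0},{"x":0,"y":0,"z":0,"wx":0,"wy":0,"wz":0,"grip":0}]'

```text
time_s: 6.78
tcp_pos: [516.0, -28.6, 157.3]
ee_rot: [0.001, 0.053, 0.999, -0.0]
wrist_force: [-1.4, -3.2, 5.0]
opening: 13.0
```

Emit:
drive_tool --plan '[{"x":0,"y":4,"z":0,"wx":0,"wy":0,"wz":0,"grip":0},{"x":0,"y":4,"z":0,"wx":0,"wy":0,"wz":0,"grip":0},{"x":0,"y":5,"z":0,"wx":0,"wy":0,"wz":0,"grip":0},{"x":0,"y":5,"z":0,"wx":0,"wy":0,"wz":0,"grip":0},{"x":0,"y":4,"z":0,"wx":0,"wy":0,"wz":0,"grip":0}]'

```text
time_s: 7.2
tcp_pos: [518.2, -7.2, 157.3]
ee_rot: [0.001, 0.053, 0.999, -0.001]
wrist_force: [-3.0, -10.3, 6.8]
opening: 12.9
```

Emit:
drive_tool --plan '[{"x":0,"y":0,"z":0,"wx":0,"wy":0,"wz":0,"grip":0},{"x":0,"y":0,"z":0,"wx":0,"wy":0,"wz":0,"grip":0},{"x":0,"y":0,"z":0,"wx":0,"wy":0,"wz":0,"grip":0}]'

```text
time_s: 7.45
tcp_pos: [518.1, -7.4, 157.3]
ee_rot: [0.001, 0.053, 0.999, -0.001]
wrist_force: [-3.0, -9.9, 7.4]
opening: 12.9
```

```bash
python3 -c "
from h import *
c=camera('scene');cv2.imwrite('pics/s2.png',cv2.resize(c['color'][80:280,200:440,::-1],None,fx=3,fy=3))
c=camera('wrist');cv2.imwrite('pics/w3.png',c['color'][:,:,::-1])
print(status.observe())
"
```

```text
{'time_s': 7.55, 'qpos': array([-0.0131429 ,  0.27808899, -0.15883116,  1.13258082, -0.00228168,
        0.09388846]), 'joint_vel': array([ 1.35991002e-03,  1.62514266e-05, -9.45794677e-04, -3.94843338e-04,
        1.07761342e-03,  7.62565163e-04]), 'joint_efforts': array([  4.74325597, -69.59072113,  46.0596621 ,  -1.29573606,
         2.83962362,   0.39658179]), 'tcp_pos': array([518.12007064,  -7.51190017, 157.29393646]), 'ee_rot': array([ 6.93193744e-04,  5.34908336e-02,  9.98567479e-01, -1.11376933e-03]), 'wrist_force': array([-2.78018349, -9.91756482,  6.86416005]), 'wrist_torque': array([-1.82705446,  0.5898219 ,  0.46393472]), 'opening': 13.391245143000969}
```

View pics/s2.png

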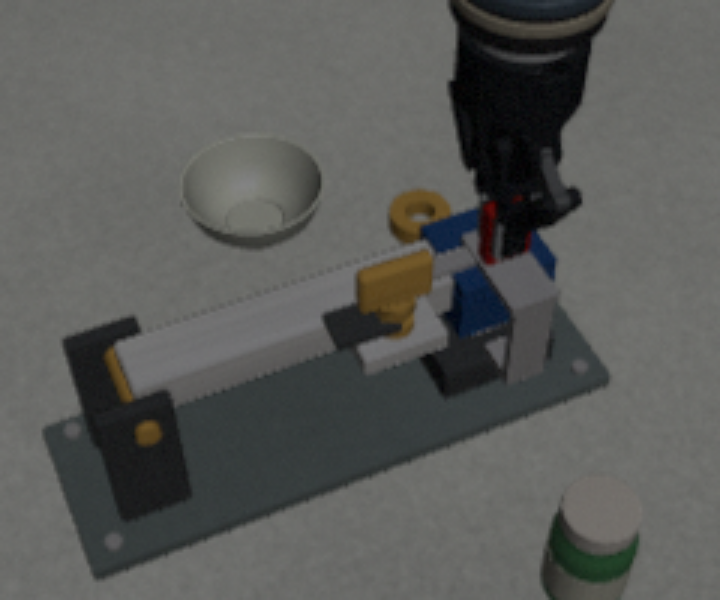

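View pics/w3.png

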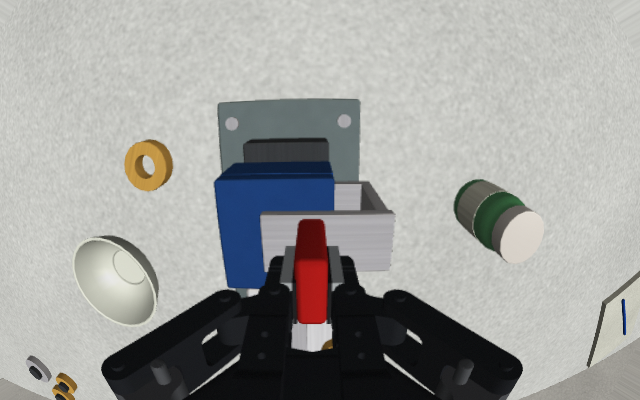

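The latch is pulled about 21 mm: the paddle moved in y from -28.6 to -7.4, the spring force reads about 10 N, and the coupler is still seated. Now I'll lift along the hinge arc.

Emit:
drive_tool --plan '[{"x":-2.1,"y":0,"z":-10.25,"wx":0,"wy":2.3,"wz":0,"grip":0},{"x":-2.1,"y":0,"z":-10.25,"wx":0,"wy":2.3,"wz":0,"grip":0},{"x":-2.1,"y":0,"z":-10.25,"wx":0,"wy":2.3,"wz":0,"grip":0}]'

```text
time_s: 7.8
tcp_pos: [525.5, -8.4, 187.8]
ee_rot: [-0.06, 0.053, 0.997, 0.002]
wrist_force: [4.0, -10.5, -6.1]
opening: 13.0
```

```bash
python3 -c "
from h import *
c=camera('scene');cv2.imwrite('pics/s3.png',cv2.resize(c['color'][80:280,200:440,::-1],None,fx=3,fy=3))
print(status.observe())
"
```

```text
{'time_s': 7.85, 'qpos': array([-0.02101811,  0.39552731,  0.07889301,  1.37802354,  0.00841285,
        0.08546144]), 'joint_vel': array([ 0.00311178, -0.0362234 , -0.10144671, -0.12500856, -0.0043412 ,
        0.00500867]), 'joint_efforts': array([  5.51395744, -82.7461195 ,  44.80160236,  -5.9457466 ,
         2.88314871,   0.4480132 ]), 'tcp_pos': array([526.05721484,  -8.47002153, 188.74678572]), 'ee_rot': array([-0.06199376,  0.05337211,  0.99664605,  0.00220229]), 'wrist_force': array([-14.02139018,  -9.28815469,  -0.27293626]), 'wrist_torque': array([-1.71996857,  2.53345667,  0.65648302]), 'opening': 12.948913443148529}
```

View pics/s3.png

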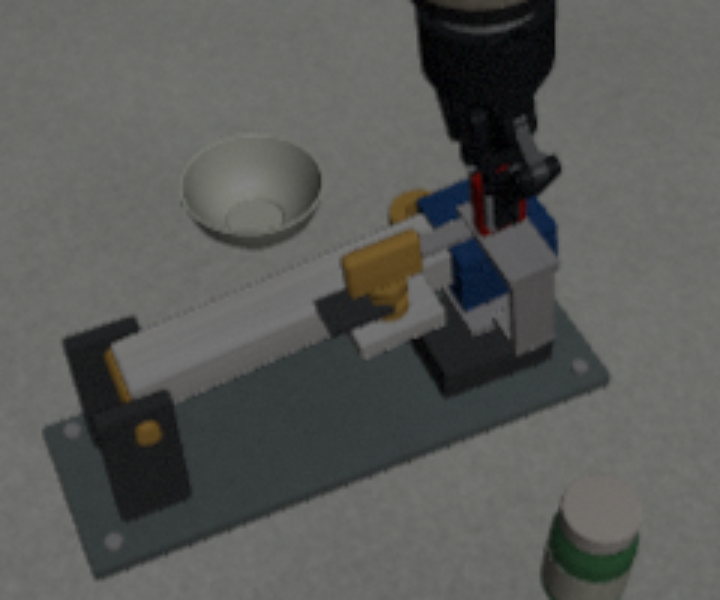

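Emit:
drive_tool --plan '[{"x":-1.6,"y":0,"z":-10.25,"wx":0,"wy":2.3,"wz":0,"grip":0},{"x":-1.8,"y":0,"z":-10.25,"wx":0,"wy":2.3,"wz":0,"grip":0},{"x":-2,"y":0,"z":-10.25,"wx":0,"wy":2.3,"wz":0,"grip":0},{"x":0,"y":0,"z":0,"wx":0,"wy":0,"wz":0,"grip":0}]'

```text
time_s: 8.18
tcp_pos: [536.6, -9.7, 216.9]
ee_rot: [-0.121, 0.053, 0.991, 0.005]
wrist_force: [-8.6, -8.8, -1.9]
opening: 13.1
```

```bash
python3 -c "
from h import *
s=status.observe();print(s['qpos'],s['tcp_pos'],s['ee_rot'],s['wrist_force'])
"
```

```text
[-0.02763041  0.52964169  0.33284629  1.61613249  0.01671302  0.07732762] [536.60960162  -9.68786906 216.88102837] [-0.12093486  0.05307698  0.9912263   0.00529213] [-8.58040952 -8.83880381 -1.86056273]
```

Emit:
drive_tool --plan '[{"x":-1.8,"y":0,"z":-10.25,"wx":0,"wy":2.3,"wz":0,"grip":0},{"x":-1.8,"y":0,"z":-10.25,"wx":0,"wy":2.3,"wz":0,"grip":0},{"x":0,"y":0,"z":0,"wx":0,"wy":0,"wz":0,"grip":0}]'

```text
time_s: 8.43
tcp_pos: [545.3, -10.7, 235.1]
ee_rot: [-0.161, 0.053, 0.986, 0.007]
wrist_force: [-6.4, -9.8, -2.3]
opening: 13.1
```

```bash
python3 -c "
from h import *
s=status.observe();print(s['qpos'],s['tcp_pos'],s['ee_rot'],s['wrist_force'])
"
```

```text
[-0.03172823  0.63812415  0.53458756  1.79001524  0.02151212  0.07165045] [545.31443361 -10.68772039 235.05847538] [-0.1608488   0.05271799  0.98554229  0.00740707] [-6.4227162  -9.80415738 -2.2790065 ]
```

Emit:
drive_tool --plan '[{"x":-1.8,"y":0,"z":-10.25,"wx":0,"wy":2,"wz":0,"grip":0},{"x":-2,"y":0,"z":-10.25,"wx":0,"wy":1.5,"wz":0,"grip":0},{"x":0,"y":0,"z":0,"wx":0,"wy":0,"wz":0,"grip":0},{"x":0,"y":0,"z":0,"wx":0,"wy":0,"wz":0,"grip":0},{"x":0,"y":0,"z":0,"wx":0,"wy":0,"wz":0,"grip":0}]'

```text
time_s: 8.85
tcp_pos: [555.3, -11.8, 252.3]
ee_rot: [-0.19, 0.052, 0.98, 0.009]
wrist_force: [5.7, -11.9, -13.5]
opening: 13.1
```

```bash
python3 -c "
from h import *
s=status.observe();print(s['qpos'],s['tcp_pos'],s['ee_rot'],s['wrist_force'])
c=camera('scene');cv2.imwrite('pics/s4.png',cv2.resize(c['color'][60:260,200:440,::-1],None,fx=3,fy=3))
W=pts(c);H=hsv(c);h,sa,v=[H[...,i] for i in range(3)]
near=(abs(W[...,0]-540)<90)&(abs(W[...,1]+20)<80)
for k,m in {'blue':(h>100)&(h<125)&(sa>150)&near,'brass':(h>8)&(h<28)&(sa>90)&(abs(W[...,0]-606)<60)&(abs(W[...,1])<50)}.items():
    P=W[m&(W[...,2]>80)];print(k,len(P),np.percentile(P,[2,50,98],axis=0).round(),cv2.minAreaRect(P[P[:,2]>P[:,2].max()-20][:,:2].astype(np.float32)))
"
```

```text
[-0.03468648  0.74258775  0.74137305  1.95067378  0.02440189  0.06742666] [555.26872295 -11.75825118 252.25101755] [-0.18955175  0.05241472  0.98043052  0.00887817] [  5.69923816 -11.90955348 -13.4637461 ]
blue 600 [[501. -63. 180.]
 [553.  -2. 220.]
 [594.  17. 320.]] ((600.2396850585938, 13.651338577270508), (51.824947357177734, 7.589790344238281), 13.939658164978027)
brass 568 [[614.  -7. 198.]
 [639.   5. 233.]
 [664.  14. 297.]] ((640.255126953125, 3.8589706420898438), (9.622664451599121, 52.00782012939453), 74.63575744628906)
```

View pics/s4.png

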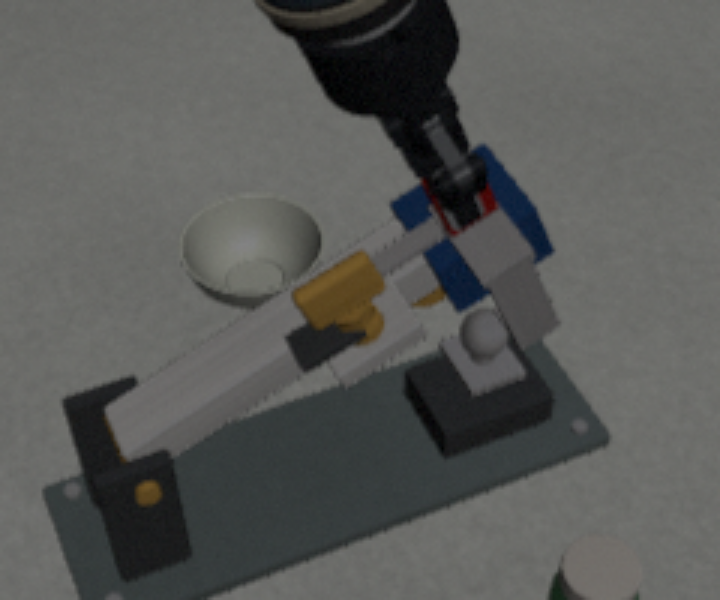

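The coupler is off the ball: ball bare at (485,335), wings along the arm at (340,290), bowl and jar untouched. I'll hold for a moment and check that it is still before handing in.

Emit:
drive_tool --plan '[{"x":0,"y":0,"z":0,"wx":0,"wy":0,"wz":0,"grip":0},{"x":0,"y":0,"z":0,"wx":0,"wy":0,"wz":0,"grip":0},{"x":0,"y":0,"z":0,"wx":0,"wy":0,"wz":0,"grip":0},{"x":0,"y":0,"z":0,"wx":0,"wy":0,"wz":0,"grip":0},{"x":0,"y":0,"z":0,"wx":0,"wy":0,"wz":0,"grip":0}]'

```text
time_s: 9.32
tcp_pos: [555.3, -11.7, 252.4]
ee_rot: [-0.189, 0.052, 0.981, 0.009]
wrist_force: [7.8, -10.7, -14.4]
opening: 13.1
```

```bash
python3 -c "
from h import *
s=status.observe();print(s['joint_vel'].round(4),s['tcp_pos'],s['wrist_force'],s['opening'])
c=camera('scene');W=pts(c);H=hsv(c);h,sa,v=[H[...,i] for i in range(3)]
# arm incline: aluminium bar top, in press frame
x=np.array([np.cos(np.radians(-6)),np.sin(np.radians(-6))]);d=W[...,:2]-np.array([512.8,-28.5]);px=d@x;py=d@np.array([-x[1],x[0]])
m=(sa<50)&(px>120)&(px<230)&(abs(py)<18)&(W[...,2]>100)&(W[...,2]<230);m=cv2.erode(m.astype(np.uint8),np.ones((3,3)))>0
p=np.polyfit(px[m],W[...,2][m],1);a=-np.arctan(p[0]);print(m.sum(),'bar angle',a,'cup rise',260*np.sin(a)-12*np.cos(a)+12)
m=(h>8)&(h<28)&(sa>90)&(v>60)&(px>60)&(px<160)&(py>15)&(py<60)&(W[...,2]>150)&(W[...,2]<260)
u=np.stack([px[m],py[m]],1);print(m.sum(),u.mean(0));e=np.linalg.eigh(np.cov(u.T))[1][:,1];print('wing dir vs arm deg',np.degrees(np.arctan2(e[1],e[0])))
c=camera('top');cv2.imwrite('pics/t5.png',c['color'][:,:,::-1])
H=hsv(c);W=pts(c)
m=(H[...,0]>8)&(H[...,0]<28)&(H[...,1]>90)&(W[...,2]<30)&(abs(W[...,0]-475)<60)&(abs(W[...,1]+171)<60);print('ring',W[m].mean(0))
"
```

```text
[-0.0007  0.0005  0.     -0.0014 -0.0028  0.0001] [555.30524409 -11.74914138 252.3582962 ] [  7.82481869 -10.68225013 -14.37526911] 13.12111463334011
547 bar angle 0.3921984689768429 cup rise 100.28857651673619
546 [124.62551048  46.42150176]
wing dir vs arm deg 176.2076300771129
ring [nan nan nan]<string>:13: RuntimeWarning: Mean of empty slice.
  ret = um.true_divide(
```

View pics/t5.png

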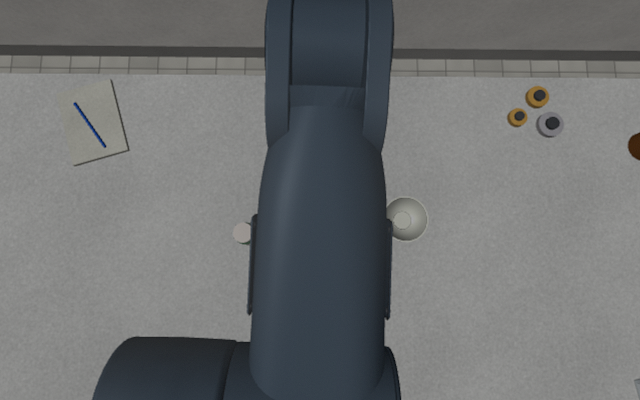

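The bar angle gives a cup rise of 100 mm. The wings lie within about 4° of the arm and everything is still. In the top view the jar (243,233) and bowl (406,218) are in place. The ring is hidden by the robot arm there, but the scene view showed it. I'm handing in.

```bash
python3 -c "
from bench import ticket
print(ticket.finish_job())"
```

```text
the job is handed in; nothing more can be done
None
```

I opened the wing nut, pulled the latch and lifted the coupler off its ball. I handed the job in at about 9.4 s, with the gripper still holding the arm up by the latch paddle. No verdict is reported.

**Last checks:**
- **Nut:** turned about 87° counter-clockwise. With the arm up, its wings measured within about 4° of the arm's line.
- **Latch:** pulled about 21 mm with the coupler still on the ball, with a spring force of about 10 N. This figure is the gripper's movement while holding the paddle.
- **Lift:** the bar sits at 0.392 rad, which puts the coupler about 100 mm above its seat. The gripper pose gives about the same angle. Joint speeds were below 0.003 rad/s, and the paddle was held at a 13.1 mm opening with the grip force set to 80 N.
- **Bystanders:** the jar and bowl look unmoved in the last top view, though the robot partly covers the jar there. The ring was fully hidden by the robot in that view, so I could not re-measure it. It showed only partly, behind the coupler, in the last scene view, and no move came near it.

One reading I cannot fully account for: the wrist showed about 14 N downwards at rest, more than I expected from the arm's weight. The likely cause is strain left in the grip from the lifting path.

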